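Tuck the connection-box cover under the stirrer's spill flap and hold it down

TASK

Put the plain cover back on the open connection box at the back of the stirrer: draw it up out of the slotted rack, slide its end without screw holes under the hanging steel spill flap, all the way in to the machine's wall and without lifting the flap. Then press the cover down flat on the box rim, against the sprung interlock plunger, and finish while still holding it pressed there, because I will drive the screws. Leave the louvred panel in the rack and the beaker, jar and screwdriver where they are.

Things in the scene. Friction and masses are not known exactly. Their poses are not given: they have to be found in the camera images.
- cover: the cover: plain flat aluminium panel 130 x 58 x 5 mm, 70 to 130 g, two small dark screw holes near one end. Origin: centre of its underside; x along the 130 mm to the end without holes, y across the 58 mm, z out of the upper face. It starts leaning in the rack, x pointing down the slot (hole end up and nearer the robot), upper face up and away from the robot
- cover_tip (a point): middle of the cover's edge without screw holes, on the underside (65 mm along x from the cover's origin)
- stirrer: white two-place hotplate stirrer, fixed, its back to the robot. Origin: on the bench under the middle of its connection box; x level, into the machine, y left, z up. Housing 100 mm high behind an upright back wall at x = 65 mm, y from -240 to 160 mm; two heating plates on top and a support rod, 250 mm high, at x 92, y -222 mm
- seat (a point): at rim height above the stirrer's origin: the cover's origin when home (axes along the stirrer's, tip touching the back wall, 6 mm overhang each side). The connection box is open-topped, white, x -60 to 65 mm of the stirrer, only 46 mm wide with free air beside it; rim level, 50 mm over the bench, front rim 10 mm wide, side rims 5 mm
- flap (a joint): the spill flap: light (50 g) steel sheet 80 mm wide, hinged on the machine's back wall 70 mm above the bench, lapping 38 mm back over the box; value = lift angle in rad, 0 = hanging at rest on its stop, grows as its free edge rises; moves at a touch. At rest its lowest line, at x = 31 mm of the stirrer, is 11 mm above the rim
- flap_hem (a point): middle of the flap's free edge (slightly turned up), facing the robot
- plunger (a joint): the interlock plunger: upright white sprung pin, 10 mm diameter, in the box at x = -36 mm, y = 0 of the stirrer; value = m pushed down: 0 = free, standing 6 mm above the rim (2.5 N), 0.006 = flush with the rim (5.5 N). Unless held down it lifts the cover's near end off the rim
- plunger_top (a point): top of the interlock plunger
- rack: white plastic rack, fixed; base 205 x 70 x 12 mm; three straight slots one behind the other, 55 mm apart, leaning 55 degrees from the horizontal, open end up and towards the robot; slot walls 44 mm wide and 70 mm long up the slope, slot 8 mm wide. Origin: underside centre; x away from the robot, y left
- vent: the louvred panel, aluminium, 95 x 58 x 5 mm, leaning in the other used slot of the rack; to be left alone. Origin on its underside, 47.5 + 17.5 mm from the lower edge, axes as the cover's
- beaker: glass beaker, 70 mm across, 90 mm high, origin under its centre; to be left alone
- bottle: amber glass jar, 64 mm across, 130 mm high, origin under its centre; to be left alone
- driver: black-handled screwdriver, 170 mm long, lying on the bench, origin under its middle, along its x; to be left alone
Not all that is in view belongs to the job. What is shaped like the cover but pink or purple is not meant.

How it is judged (in metres and radians):
On the way, in this order (a step that is already met when the one before it is completed fails the run):
1. the cover is out of the rack (distance of cover from where it was at the start of the episode above 0.09 m), for 0.1 s.
2. the cover's end is tucked at least 15 mm under the flap, between flap and rim (x of cover_tip in the frame of stirrer above 0.045 m and z of cover_tip in the frame of stirrer between 0.045 and 0.058 m and horizontal distance between cover_tip and flap_hem below 0.06 m), for 0.1 s.
At the end, for the whole second after the job is handed in: Cover flat on the rim (2 deg, 3 mm), hole-free end under the flap within 7 mm of the wall, centred within 6 mm and square within 4.5 deg; plunger in by at least 4.5 mm, flap at rest (under 0.08 rad), and the fingers still hold or press the still cover (x of cover_tip in the frame of stirrer above 0.058 m and y of cover in the frame of stirrer between -0.006 and 0.006 m and angle between the x axis of cover and the x axis of stirrer, either way round below 0.08 rad and angle between cover's own z axis and vertical below 0.035 rad and z of cover in the frame of stirrer below 0.053 m and value of joint plunger above 0.0045 m and value of joint flap below 0.08 rad and linear speed of cover below 0.01 m/s and contact force between the fingers and cover above 2 N); the arm keeps its last pose, push and grip.
It fails at once if the spill flap was lifted (more than 0.17 rad, about 6 mm at its edge) (value of joint flap above 0.17 rad).
It fails at once if the louvred panel, beaker, jar or screwdriver was disturbed (moved more than 30 mm) (distance of any of vent, beaker, bottle, driver from where it was at the start of the episode above 0.03 m).
It also fails if it takes over 48 s, if anything falls off the work surface, if the arm or the gripper's body presses on something with over 40 N, if the wrist force passes 120 N, or if a joint passes its speed limit or range.

ROBOT

A 6-joint arm with a two-finger parallel gripper is mounted at the origin on the work surface. World frame = base frame: x ahead of the robot, y to its left, z up, the work surface at z = 0. Lengths are in mm, angles in rad, forces in N, time in s.
With the tool pointing down it reaches from about 350 to 875 mm from the base axis. Payload 4.2 kg.
Tool frame: the origin (TCP) lies at the very end of the fingers, on their centre line; the grasp point (between the pads) lies 19 mm behind it; z points along the fingers, y is the line along which they close (so a half turn about z gives the same grasp; the last joint's range is limited). The gripper opens to 85 mm and grips with 20 to 120 N. Pads are 22 mm wide; open, the fingers measure 114 mm over their backs; the gripper's body (76 mm by 85 mm) begins 54 mm behind the grasp point. The pads swing forward as they close: fully open they stand 13 mm farther back than shut.
Start: joints at [-0.847, 0.385, 0.008, 0, -1.194, -0.259], TCP at [280.164, -558.666, 231.312] pointing down, gripper open.
Joint ranges: [-3.14, 3.14], [-1.21, 2.06], [-1.07, 1.41], [-3.16, 2.05], [-2.99, -0.16], [-3.1, 3.1]. Speed limits (rad/s): [2.79, 2.79, 3.14, 3.14, 3.14, 3.14].

INTERFACE

Orientations are given as a unit quaternion [x, y, z, w].
In Python, from bench import arm gives the robot as it stands. The module is installed in compiled form; this text tells all that it offers.
- The arm moves only by the tool drive_tool, never from a script. Its argument "targets" is a list of rows, each a list of 5 numbers: the closure, from -1 (fully open) to 1 (shut), then the shift along the tool's x, y, z in mm, then the turn about the tool's z in degrees. In form: [[grip, tx, ty, tz, roll], ...]. A call has 1 to 12 rows; each row is the pose to reach, as a shift and turn from the pose commanded when the call began, along the tool's axes at that moment; what a row does not reach only later rows make up. A row lasts 1/10 s, in which the tool goes at most 50 mm and 8.59 degrees, less where a joint would pass 70% of its speed; a pose out of reach is approached as far as the arm can. A call with a gripper value outside its range is refused whole. The fingers move at their own pace and stop on an object; the grip force is fixed at half the most. Time passes only in rows, so rows that repeat a pose let the fingers close. It gives the time, the measured TCP pose, the force, the opening and the grip force at its end, in the units of the state.
- arm.read_state(): the state, without advancing time (a new reading comes with each control period).
- arm.get_image(name): name is "scene" or "top" or "wrist"; returns the picture (384x512x3 uint8, blue, green, red); there is no depth.
- arm.camera_params(name): a dict with "fov_y" (degrees; the focal length in pixels is half the picture's height over the tangent of half this angle, whatever the lens; pixels are square), "cx", "cy" (the principal point, pixels), "D" ([k1, k2, p1, p2, k3] as OpenCV has them; the pictures are not rectified), "rvec" (rotation vector, rad) and "tvec" (3), from world to camera coordinates, as OpenCV has them; the wrist camera has in their place "tool_from_camera" (4x4, takes a point from camera to tool coordinates, whose origin is the TCP and whose axes are the flange's). Camera axes: x right, y down, z forward; pixel columns grow to the right and rows downward; lengths in mm; the calibration is good to about 2 mm. A picture is of the moment at which its call begins: read the wrist's pose just before it. camera_params takes no time and is no camera call.
- arm.job_done(): hands the job in; it is judged then, once.
The state is a dict: "clock": time; "joints": joint angles; "joint_vel": joint speeds; "joint_efforts": joint torques, N m; "position": TCP position; "ee_rot": TCP orientation; "contact_force": force on the tool from outside, world axes, zero at the start; "wrist_torque": the same for the moment, N m; "gripper_width": finger opening in mm; "grasp_force": force on a finger pad.
Only numpy, scipy, OpenCV 4.12 (cv2) and the standard library are available. Lean on these libraries where they do the work, as an engineer would, in place of code of your own. Each camera call takes 0.05 s, during which the arm holds its last target. There are 200 camera calls.

## Working session

There is one attempt and no reset: what is moved stays moved. The work goes in short steps, Python scripts to look and compute and a tool call to move; the robot and the scene stay as the last step left them, time stands still between calls to the robot, and variables do not carry over. Pictures are saved under pics/ and viewed, at most 10 in all, crops included, and the job is handed in when it is done.

Besides the shell and the picture viewer there is one more tool, called as a command line: name --pt "numbers of a row" for each row, then --argument value for the rest. drive_tool: Moves the arm, as the interface text tells. Its arguments: {"type":"object","properties":{"targets":{"type":"array","items":{"type":"array","items":{"type":"number"}}}},"required":["targets"]}

```bash
mkdir -p pics; cat > h.py <<'E'
from bench import arm
import numpy as np, cv2
from scipy.spatial.transform import Rotation as R
def cam(n,st=None):
    p=arm.camera_params(n); f=192/np.tan(np.radians(p['fov_y'])/2)
    K=np.array([[f,0,p['cx']],[0,f,p['cy']],[0,0,1]]); D=np.array(p['D'],float)
    if 'rvec' in p:
        Rw=R.from_rotvec(np.ravel(p['rvec'])).as_matrix(); t=np.ravel(p['tvec'])
    else:
        T=np.array(p['tool_from_camera']); st=st or arm.read_state()
        W=np.eye(4); W[:3,:3]=R.from_quat(st['ee_rot']).as_matrix(); W[:3,3]=st['position']
        M=np.linalg.inv(W@T); Rw=M[:3,:3]; t=M[:3,3]
    return K,D,Rw,t
def rays(c,px):
    K,D,Rw,t=c
    u=cv2.undistortPoints(np.array(px,float).reshape(-1,1,2),K,D).reshape(-1,2)
    d=np.c_[u,np.ones(len(u))]@Rw; d/=np.linalg.norm(d,axis=1)[:,None]
    return -Rw.T@t,d
def onz(c,px,z):
    o,d=rays(c,px); return o+d*((z-o[2])/d[:,2])[:,None]
def tri(c1,p1,c2,p2):
    o1,d1=rays(c1,p1);o2,d2=rays(c2,p2);out=[]
    for a,b in zip(d1,d2):
        s=np.linalg.lstsq(np.c_[a,-b],o2-o1,rcond=None)[0]
        x,y=o1+s[0]*a,o2+s[1]*b; out.append(np.r_[(x+y)/2,np.linalg.norm(x-y)])
    return np.array(out)
def proj(c,P):
    K,D,Rw,t=c
    return cv2.projectPoints(np.array(P,float).reshape(-1,1,3),cv2.Rodrigues(Rw)[0],t,K,D)[0].reshape(-1,2)
E
python3 - <<'E'
from h import *
print(arm.read_state())
for n in ["scene","top","wrist"]:
    print(n,arm.camera_params(n)); im=arm.get_image(n); cv2.imwrite(f'pics/{n}0.png',im)
    c=cam(n); print(-c[2].T@c[3])
for n in ["scene","top"]:
    cv2.imwrite(f'pics/{n}0b.png',cv2.resize(cv2.imread(f'pics/{n}0.png'),(800,600),interpolation=cv2.INTER_CUBIC))
E
```

```text
{'clock': 0.0, 'joints': array([-8.47341751e-01,  3.85574649e-01,  6.60545946e-03, -5.10839141e-04,
       -1.19401196e+00, -2.58612492e-01]), 'joint_vel': array([ 0.00013977, -0.00172087, -0.00116017, -0.00083953,  0.00160032,
       -0.00148468]), 'joint_efforts': array([ 7.03067435e-04, -3.92286050e+01,  1.88396734e+01,  4.18601543e+00,
       -4.63300006e-03, -7.25170707e-06]), 'position': array([ 279.93207434, -558.13675308,  230.20094709]), 'ee_rot': array([-2.30242293e-01,  9.73132692e-01,  1.07528281e-03, -3.05763702e-04]), 'contact_force': array([-0.76595152, -0.74547152, -0.22036242]), 'wrist_torque': array([-0.02546579, -0.02816868, -0.02055435]), 'grasp_force': 0.0, 'gripper_width': 85.55106262694808}
scene {'fov_y': 46.25148281769029, 'cx': 258.15375574517634, 'cy': 185.85526009021282, 'D': array([0.03981797, 0.        , 0.        , 0.        , 0.        ]), 'rvec': array([ 2.08342991,  1.44534832, -0.49247664]), 'tvec': array([-227.71191192, -312.87138527, 1554.41146611])}
[1212.66006392 -229.31810581 1021.17824117]
top {'fov_y': 46.48367045702355, 'cx': 255.30566507009254, 'cy': 193.3006302568487, 'D': array([0.0381973, 0.       , 0.       , 0.       , 0.       ]), 'rvec': array([ 2.1689547 , -2.13595359,  0.14391009]), 'tvec': array([  31.68058986,  536.57733687, 1289.31184681])}
[ 359.91423713   38.83417488 1349.14698433]
wrist {'fov_y': 70.05353995728419, 'cx': 257.9688538441788, 'cy': 189.29177413728831, 'D': array([-0.05299576,  0.        ,  0.        ,  0.        ,  0.        ]), 'tool_from_camera': array([[-3.56011774e-04, -9.65564606e-01, -2.60163150e-01,
         6.60861266e+01],
       [ 9.99999929e-01, -3.11265864e-04, -2.13191021e-04,
        -1.35459873e+00],
       [ 1.24869797e-04, -2.60163207e-01,  9.65564648e-01,
        -1.41521630e+02],
       [ 0.00000000e+00,  0.00000000e+00,  0.00000000e+00,
         1.00000000e+00]])}
[ 221.63695676 -589.32692758  371.99126171]
```

View pics/scene0b.png

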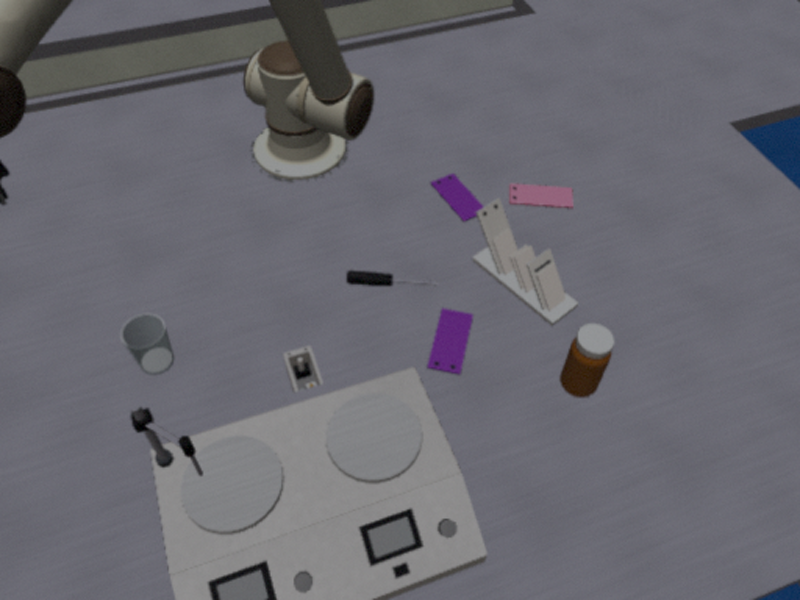

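View pics/top0b.png

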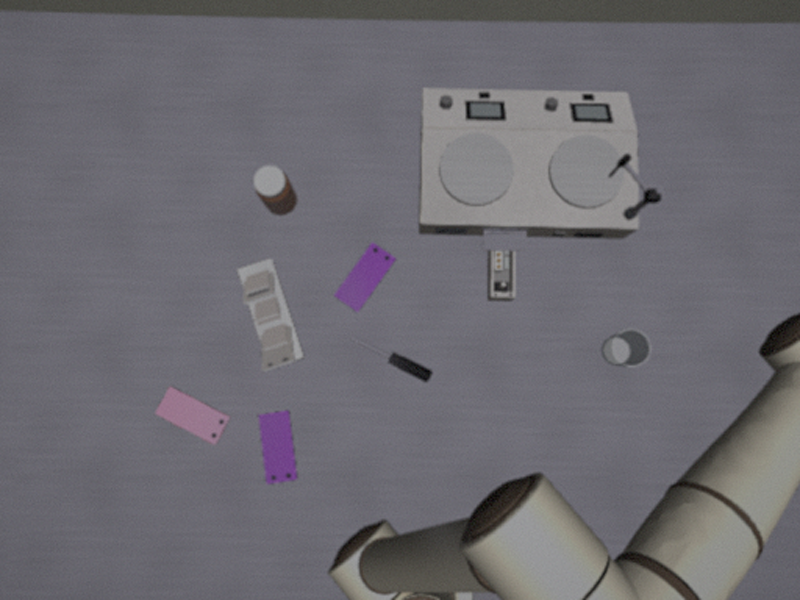

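Scene picture: the cover with two holes leans in the rack slot nearest the robot (about (495,225) in the 800x600 view). The vent is in the far slot at (548,275), and the open box with its plunger is at (303,368). Top picture: rack at (270,315), box at (502,272), flap at (505,240), and clear corners on the machine housing.

```bash
python3 - <<'E'
from h import *
s=512/800
t=cam('top')
def P(n,l,z): print(n,onz(t,np.array(l)*s,z).round(0).tolist())
P('box',[(488,248),(516,248),(488,299),(516,299)],50)
P('wall top',[(420,226),(638,229)],100)
P('rack base',[(238,268),(271,260),(302,357)],12)
P('cover top',[(263,368),(293,360)],118)
P('bottle top',[(270,180)],130);P('beaker',[(636,347)],90);P('driver',[(355,340),(430,376)],10)
st=arm.read_state();x=R.from_quat(st['ee_rot']).as_matrix();print(x.round(3))
E
```

```text
box [[640.0, -127.0, 50.0], [641.0, -180.0, 50.0], [542.0, -127.0, 50.0], [543.0, -180.0, 50.0]]
wall top [[668.0, 3.0, 100.0], [668.0, -394.0, 100.0]]
rack base [[601.0, 353.0, 12.0], [618.0, 290.0, 12.0], [431.0, 223.0, 12.0]]
cover top [[405.0, 276.0, 118.0], [419.0, 224.0, 118.0]]
bottle top [[741.0, 275.0, 130.0]]
beaker [[454.0, -387.0, 90.0]]
driver [[465.0, 123.0, 10.0], [398.0, -21.0, 10.0]]
[[-0.894 -0.448 -0.001]
 [-0.448  0.894  0.001]
 [ 0.     0.002 -1.   ]]
```

drive_tool --pt "-1 -442 230 -30 26.6" --pt "-1 -442 230 -30 26.6" --pt "-1 -442 230 -30 26.6" --pt "-1 -442 230 -30 26.6" --pt "-1 -442 230 -30 26.6" --pt "-1 -442 230 -30 26.6" --pt "-1 -442 230 -30 26.6" --pt "-1 -442 230 -30 26.6" --pt "-1 -442 230 -30 26.6" --pt "-1 -442 230 -30 26.6" --pt "-1 -442 230 -30 26.6" --pt "-1 -442 230 -30 26.6"

```text
clock: 1.35
position: [572.8, -153.3, 260.6]
ee_rot: [-0.002, 1.0, 0.0, -0.001]
contact_force: [-0.3, 0.0, 0.4]
gripper_width: 85.6
grasp_force: 0.0
```

```bash
python3 - <<'E'
from h import *
import pickle
st=arm.read_state();im=arm.get_image('wrist');cv2.imwrite('pics/w1.png',im);pickle.dump(dict(st),open('w1.pkl','wb'))
print(st['clock'],st['position'],R.from_quat(st['ee_rot']).as_matrix().round(3),np.abs(st['joint_vel']).max())
cv2.imwrite('pics/w1b.png',cv2.resize(im,(800,600),interpolation=cv2.INTER_CUBIC))
E
```

```text
1.35 [ 572.84080835 -153.33403779  260.62719253] [[-1.    -0.003 -0.001]
 [-0.003  1.     0.   ]
 [ 0.001  0.    -1.   ]] 0.04756893566786255
```

View pics/w1b.png

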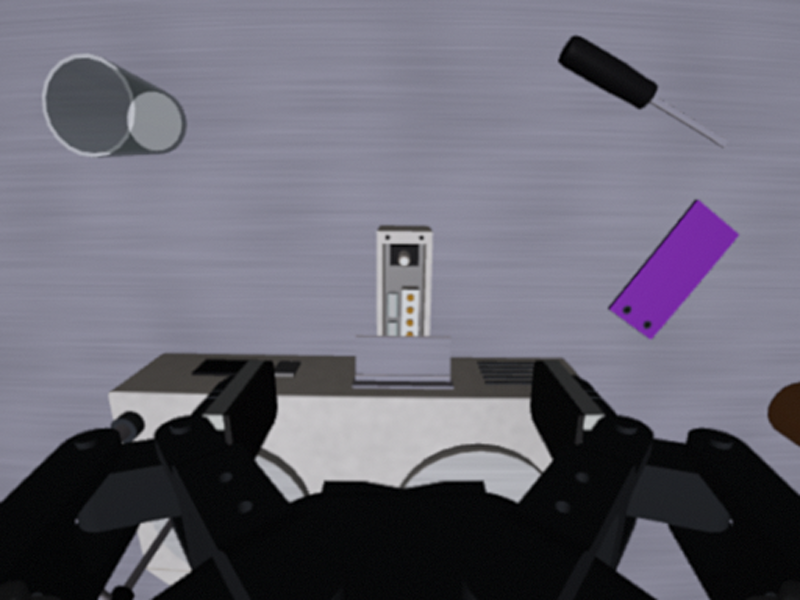

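The wrist view is rotated: the box is at (405,285) with the plunger at (404,257). The flap covers (357–450, 335–385) and the housing's top edge runs along row 393.

```bash
python3 - <<'E'
from h import *
import pickle
st=pickle.load(open('w1.pkl','rb'));im=cv2.imread('pics/w1.png');g=cv2.GaussianBlur(im,(3,3),0).astype(float)
V=(g[:,:,0]-g[:,:,2])  # bench is bluish, box is neutral
G=g.sum(2)/3
c=cam('wrist',st)
L=[];Rr=[]
def edge(line,lo,hi,sign):
    d=sign*np.diff(line[lo:hi]); i=int(np.argmax(d)); 
    a,b,e=d[max(i-1,0)],d[i],d[min(i+1,len(d)-1)]; q=(a-2*b+e); return lo+i+.5+(0.5*(a-e)/q if q else 0)
for r in range(155,212,4):
    L.append((edge(V[r],232,252,-1),r)); Rr.append((edge(V[r],266,286,1),r))
pl=onz(c,L,50);pr=onz(c,Rr,50)
print('L',np.c_[L,pl[:,:2]].round(1)[::3].tolist());print('R',np.c_[Rr,pr[:,:2]].round(1)[::3].tolist())
print('yaw',[np.degrees(np.polyfit(p[:,0],p[:,1],1)[0]) for p in (pl,pr)],'y mid',np.median(pl[:,1]),np.median(pr[:,1]))
F=[(col,edge(G[:,col],140,156,1)) for col in range(244,275,3)];print('front',onz(c,F,50)[:,0].round(1))
cols=list(range(110,220,5))+list(range(300,350,5))
T=[(k,edge(G[:,k],242,258,1)) for k in cols];pt=onz(c,T,100);k=np.polyfit(pt[:,1],pt[:,0],1);k=np.polyfit(*(lambda m:(pt[m,1],pt[m,0]))(np.abs(np.polyval(k,pt[:,1])-pt[:,0])<2),1)
print('wall',pt[:,0].round(1),'x at -154',np.polyval(k,-154),'yaw',-np.degrees(np.arctan(k[0])))
E
```

```text
L [[240.4, 155.0, 556.4, -177.4], [240.7, 167.0, 572.1, -177.3], [240.7, 179.0, 588.1, -177.5], [241.0, 191.0, 604.5, -177.3], [240.6, 203.0, 621.3, -178.1]]
R [[276.4, 155.0, 556.2, -131.1], [276.0, 167.0, 571.9, -131.3], [274.8, 179.0, 588.0, -132.5], [275.5, 191.0, 604.4, -131.3], [275.0, 203.0, 621.2, -131.6]]
yaw [np.float64(-0.5825980869196389), np.float64(-0.6207648686288728)] y mid -177.5959597773305 -131.3887557412867
front [546.6 546.4 546.5 546.6 546.6 546.6 546.6 546.9 546.7 546.8 547. ]
wall [668.8 668.9 668.9 669.  668.8 670.9 670.  660.6 655.5 655.5 667.2 658.8
 662.9 668.4 669.5 669.5 669.6 669.7 669.7 669.8 669.9 669.9 670.8 670.9
 671.  671.  671.  671.  671.1 671.1 670.7 659.5] x at -154 669.7018984848747 yaw -0.9346707168368802
```

drive_tool --pt "-1 20 160 0 0" --pt "-1 60 320 0 -10" --pt "-1 60 320 0 -19.5" --pt "-1 60 360 0 -19.5" --pt "-1 75 405 0 -19.5" --pt "-1 75 405 0 -19.5" --pt "-1 75 405 0 -19.5" --pt "-1 75 405 0 -19.5" --pt "-1 75 405 0 -19.5" --pt "-1 75 405 0 -19.5" --pt "-1 75 405 0 -19.5"

```text
clock: 2.5
position: [497.1, 248.3, 261.2]
ee_rot: [-0.169, 0.986, -0.0, -0.0]
contact_force: [-0.9, -0.3, 0.9]
gripper_width: 85.2
grasp_force: 0.0
```

```bash
python3 - <<'E'
from h import *
import pickle
st=arm.read_state();im=arm.get_image('wrist');cv2.imwrite('pics/w2.png',im);pickle.dump(dict(st),open('w2.pkl','wb'))
print(st['clock'],st['position'],R.from_quat(st['ee_rot']).as_matrix().round(3),np.abs(st['joint_vel']).max())
cv2.imwrite('pics/w2b.png',cv2.resize(im,(800,600),interpolation=cv2.INTER_CUBIC))
E
```

```text
2.5 [497.05244901 248.31249863 261.20854391] [[-0.943 -0.333 -0.001]
 [-0.333  0.943 -0.001]
 [ 0.001 -0.    -1.   ]] 0.014803111023956253
```

View pics/w2b.png

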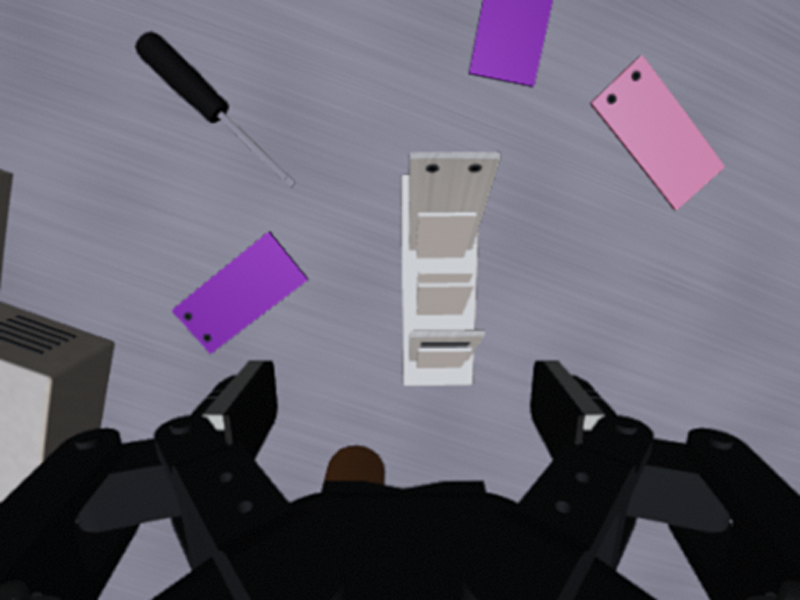

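The wrist view shows the cover's hole end at (410–499, 153), holes at (432,168) and (475,168), and the side edges converging to about (413,248) and (472,248). The rack base's lower corners are at (403,385) and (472,385).

```bash
python3 - <<'E'
from h import *
import pickle
from scipy.optimize import brentq
st=pickle.load(open('w2.pkl','rb'));c=cam('wrist',st);s=512/800
im=cv2.imread('pics/w2.png');G=cv2.cvtColor(im,cv2.COLOR_BGR2GRAY)
def wz(p,w):
    f=lambda z:np.linalg.norm(np.diff(onz(c,p,z),axis=0))-w
    z=brentq(f,-20,250); return z,onz(c,p,z).round(1).tolist()
print('under end',wz(np.array([(409.5,152.5),(499.5,152.5)])*s,58))
print('upper end',wz(np.array([(410,159),(498.5,159)])*s,58))
print('holes',onz(c,np.array([(432,168),(475,168)])*s,115).round(1).tolist())
B=onz(c,np.array([(402.5,176),(402.5,385.5),(472.5,385.5)])*s,12);print('base',B.round(1).tolist(),np.linalg.norm(np.diff(B,axis=0),axis=1))
d=B[1]-B[0];print('rack yaw',np.degrees(np.arctan2(d[1],d[0])))
print('walltop',wz(np.array([(416,214),(475.5,214)])*s,44)) # cover slot far wall
# triangulate hole end corners with top
t=cam('top');print('tri',tri(c,np.array([(409.5,152.5),(499.5,152.5)])*s,t,np.array([(295,360.5),(263,369.5)])*s).round(1).tolist())
np.set_printoptions(linewidth=200)
print(G[92:108,285]); print(G[100,255:270],G[100,310:325])
E
```

```text
under end (114.78629554877719, [[417.2, 222.9, 114.8], [397.6, 277.5, 114.8]])
upper end (110.85083416269785, [[420.6, 224.6, 110.9], [401.1, 279.2, 110.9]])
holes [[421.4, 239.9, 115.0], [412.0, 266.2, 115.0]]
base [[431.5, 223.0, 12.0], [622.7, 290.3, 12.0], [599.4, 356.8, 12.0]] [202.77930234  70.39626933]
rack yaw 19.39686035526103
walltop (82.53173411070635, [[454.5, 241.8, 82.5], [439.8, 283.3, 82.5]])
tri [[417.9, 222.2, 112.4, 2.3], [401.2, 272.1, 141.8, 1.1]]
[136 135 137 136 140 154 169 173 170 153 141 141 143 143 143 142]
[140 139 141 141 141 134 125 145 168 172 173 173 175 173 172] [169 170 172 173 174 175 174 171 170 162 130 135 139 140 139]
```

drive_tool --pt "-1 40 20 0 0" --pt "-1 63.4 31.9 0 0" --pt "-1 63.4 31.9 0 0" --pt "-1 63.4 31.9 45 0" --pt "-1 63.4 31.9 80 0" --pt "-1 63.4 31.9 100 0" --pt "-1 63.4 31.9 100 0" --pt "-1 63.4 31.9 100 0" --pt "-1 63.4 31.9 100 0"

```text
clock: 3.45
position: [427.9, 259.2, 163.0]
ee_rot: [-0.169, 0.986, 0.001, 0.001]
contact_force: [0.6, 1.8, -0.1]
gripper_width: 85.5
grasp_force: 0.0
```

```bash
python3 - <<'E'
from h import *
import pickle
st=arm.read_state();im=arm.get_image('wrist');cv2.imwrite('pics/w3.png',im);pickle.dump(dict(st),open('w3.pkl','wb'))
print(st['clock'],st['position'],np.abs(st['joint_vel']).max())
cv2.imwrite('pics/w3b.png',cv2.resize(im,(800,600),interpolation=cv2.INTER_CUBIC))
E
```

```text
3.45 [427.8844992  259.16484995 162.95799505] 0.007507987756494933
```

View pics/w3b.png

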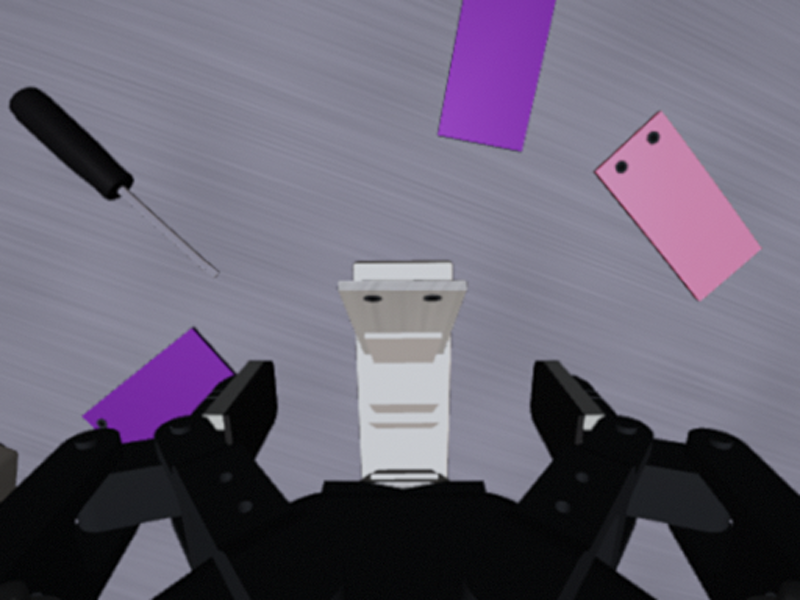

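The view shows the cover's hole end at row 282, columns 338–466, centred between the fingers (column 403).

```bash
python3 - <<'E'
from h import *
import pickle
from scipy.optimize import brentq
st=pickle.load(open('w3.pkl','rb'));c=cam('wrist',st);s=512/800
Rm=R.from_quat(st['ee_rot']).as_matrix()
def wz(p,w):
    z=brentq(lambda z:np.linalg.norm(np.diff(onz(c,p,z),axis=0))-w,-20,200); P=onz(c,p,z);return P.mean(0).round(1),((P.mean(0)-st['position'])@Rm).round(1), np.degrees(np.arctan2(*((P[0]-P[1])@Rm)[:2])).round(2)
for r,a,b in ((281.5,338,466.5),(290.5,338.5,465.5),(281.5,337,467)): print(wz(np.array([(a,r),(b,r)])*s,58))
print(onz(c,np.array([(353,263),(452,263)])*s,12).round(1).tolist())
E
```

```text
(array([407.9, 250.3, 116.4]), array([21.9, -1.8, 46.5]), np.float64(179.97))
(array([412.2, 251.6, 115.3]), array([17.4, -1.9, 47.6]), np.float64(179.96))
(array([407.5, 250. , 118.6]), array([22.4, -1.9, 44.3]), np.float64(179.97))
[[430.3, 221.8, 12.0], [407.4, 286.6, 12.0]]
```

drive_tool --pt "-1 1 -1.8 40 0" --pt "-1 1 -1.8 75 0" --pt "-1 1 -1.8 96 0" --pt "-1 1 -1.8 96 0" --pt "-1 1 -1.8 96 0" --pt "1 1 -1.8 96 0" --pt "1 1 -1.8 96 0" --pt "1 1 -1.8 96 0" --pt "1 1 -1.8 96 0" --pt "1 1 -1.8 96 0" --pt "1 1 -1.8 96 0" --pt "1 1 -1.8 96 0"

```text
clock: 4.7
position: [427.2, 257.7, 66.8]
ee_rot: [-0.17, 0.985, 0.001, 0.001]
contact_force: [-0.6, 0.7, 7.2]
gripper_width: 56.8
grasp_force: 63.2
```

drive_tool --pt "1 3.4 0 -4.9 0" --pt "1 9.2 0 -13.1 0" --pt "1 16 0 -23 0" --pt "1 23 0 -33 0" --pt "1 31 0 -44 0" --pt "1 39 0 -56 0" --pt "1 47 0 -67 0" --pt "1 55 0 -78.5 0" --pt "1 63 0 -90 0" --pt "1 63 0 -120 0" --pt "1 63 0 -150 0" --pt "1 63 0 -150 0"

```text
clock: 5.9
position: [367.7, 237.0, 219.5]
ee_rot: [-0.17, 0.985, 0.002, 0.003]
contact_force: [0.5, 0.2, -0.9]
gripper_width: 56.7
grasp_force: 64.1
```

```bash
python3 - <<'E'
from h import *
import pickle
st=arm.read_state();im=arm.get_image('wrist');cv2.imwrite('pics/w4.png',im);pickle.dump(dict(st),open('w4.pkl','wb'))
print(st['clock'],st['position'],st['contact_force'],st['gripper_width'],st['grasp_force'])
s=arm.get_image('scene');cv2.imwrite('pics/s4.png',s)
a=cv2.resize(im,(400,300));b=cv2.resize(s[60:252,170:426],(400,300))
cv2.imwrite('pics/c4.png',np.hstack([a,b]))
E
```

```text
5.9 [367.70845691 236.96138275 219.48011857] [ 0.52838959  0.2327274  -0.88426237] 56.68432661338834 64.12379622459412
```

View pics/c4.png

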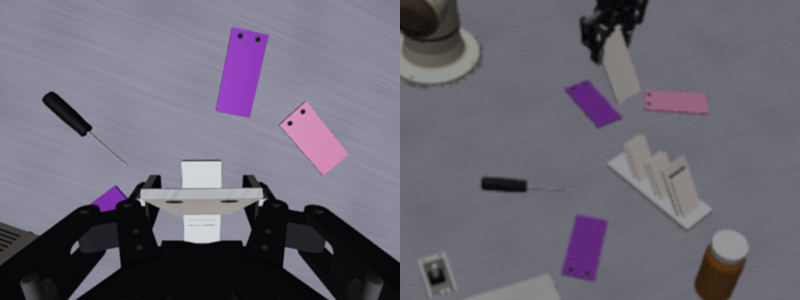

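The cover is out of the rack and held at its slope, and the vent is still in its slot at about (680,185). Next I'll use the housing's back top edge to turn the cover level in the grip.

drive_tool --pt "1 -8 -32 0 2" --pt "1 -18 -70 0 4" --pt "1 -30 -118 0 7" --pt "1 -42 -166 0 10" --pt "1 -54 -213 0 13" --pt "1 -66 -260 0 16" --pt "1 -78 -307 0 19" --pt "1 -90 -355 0 20.3" --pt "1 -102 -402 0 20.3" --pt "1 -112 -440 0 20.3" --pt "1 -116 -457 0 20.3" --pt "1 -116 -457 0 20.3"

```text
clock: 7.2
position: [628.3, -158.1, 211.9]
ee_rot: [0.009, 1.0, 0.0, -0.003]
contact_force: [0.1, -0.1, -0.4]
gripper_width: 57.2
grasp_force: 64.2
```

```bash
python3 - <<'E'
from h import *
st=arm.read_state();s=arm.get_image('scene');t=arm.get_image('top');st=arm.read_state()
print(st['clock'],st['position'],R.from_quat(st['ee_rot']).as_matrix().round(4).tolist(),st['contact_force'],st['gripper_width'])
cv2.imwrite('pics/c5.png',np.hstack([cv2.resize(s[160:310,80:280],(400,300),interpolation=2),cv2.resize(t[90:240,230:430],(400,300),interpolation=2)]))
E
```

```text
7.3 [ 627.63595419 -156.02650657  213.10177229] [[-0.9999, 0.0144, -0.0047], [0.0144, 0.9999, 0.0008], [0.0047, 0.0007, -1.0]] [-0.07591309 -0.29632848 -1.14069376] 56.44619531115917
```

View pics/c5.png

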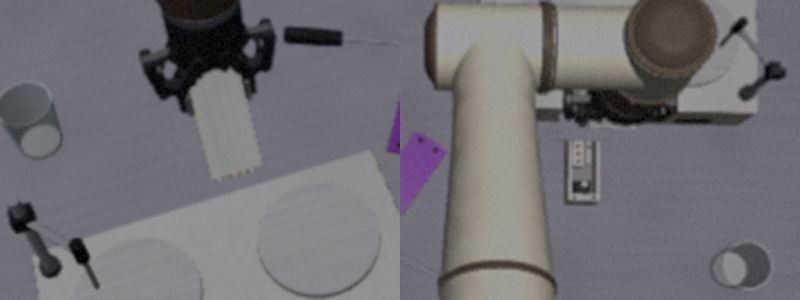

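The scene crop shows the cover hanging from the gripper, its hole-free end at crop (215–262, 165–180), above and just short of the housing edge as seen from there. The top crop shows the box clear and aligned.

drive_tool --pt "1 0 0 0 0" --pt "1 0 0 0 0"

```text
clock: 7.5
position: [628.3, -155.0, 215.4]
ee_rot: [0.006, 1.0, 0.0, -0.0]
contact_force: [-0.4, 0.5, -1.3]
gripper_width: 56.1
grasp_force: 64.2
```

```bash
python3 - <<'E'
from h import *
c=cam('scene'); st=arm.read_state()
print(st['clock'],st['position'],st['contact_force'])
px=[(80+x/2,160+y/2) for x,y in ((213,180),(262,165),(237.5,173))]
o,d=rays(c,px)
print((o+d*((-155-o[1])/d[:,1])[:,None]).round(1))
for z in (130,140,150,160): print(z,onz(c,px[:2],z).round(1).tolist())
E
```

```text
7.5 [ 628.34748545 -155.03870283  215.36764355] [-0.41110882  0.4803933  -1.34018288]
[[ 295.1 -155.  -480.5]
 [ 815.7 -155.   371.1]
 [ 656.2 -155.   109. ]]
130 [[668.1, -185.2, 130.0], [668.5, -127.4, 130.0]]
140 [[674.2, -185.7, 140.0], [674.6, -128.6, 140.0]]
150 [[680.4, -186.2, 150.0], [680.7, -129.7, 150.0]]
160 [[686.5, -186.7, 160.0], [686.8, -130.9, 160.0]]
```

drive_tool --pt "1 -8 0 25 0" --pt "1 -8 0 48 0" --pt "1 -8 0 53 0" --pt "1 -8 0 56 0" --pt "1 -8 0 59 0" --pt "1 -8 0 62 0" --pt "1 -5 0 65 0" --pt "1 -1 0 68 0" --pt "1 2 0 70 0" --pt "1 5 0 72 0" --pt "1 5 0 72 0"

```text
clock: 8.6
position: [629.1, -156.1, 148.5]
ee_rot: [0.006, 1.0, -0.001, 0.008]
contact_force: [2.7, 1.4, 6.8]
gripper_width: 57.1
grasp_force: 62.4
```

drive_tool --pt "1 5 0 6 0" --pt "1 10 0 13 0" --pt "1 15 0 20 0" --pt "1 19 0 27 0" --pt "1 22 0 34 0" --pt "1 25 0 41 0" --pt "1 27 0 47 0" --pt "1 28 0 53 0" --pt "1 28 0 58 0" --pt "1 28 0 62 0" --pt "1 28 0 62 0"

```text
clock: 9.7
position: [596.6, -155.9, 83.0]
ee_rot: [0.007, 1.0, -0.0, 0.001]
contact_force: [-2.2, 0.1, 5.0]
gripper_width: 56.5
grasp_force: 62.6
```

```bash
python3 - <<'E'
from h import *
import pickle
st=arm.read_state();w=arm.get_image('wrist');s=arm.get_image('scene');pickle.dump(dict(st),open('w6.pkl','wb'));cv2.imwrite('pics/w6.png',w)
print(st['clock'],st['position'],R.from_quat(st['ee_rot']).as_matrix().round(4).tolist(),st['contact_force'])
cv2.imwrite('pics/c6.png',np.hstack([cv2.resize(s[160:310,80:280],(400,300),interpolation=2),cv2.resize(w,(400,300))]))
E
```

```text
9.7 [ 596.61405912 -155.91750727   82.98337913] [[-0.9999, 0.013, 0.0026], [0.013, 0.9999, -0.0005], [-0.0026, -0.0005, -1.0]] [-2.18428237  0.06650517  4.99179486]
```

View pics/c6.png

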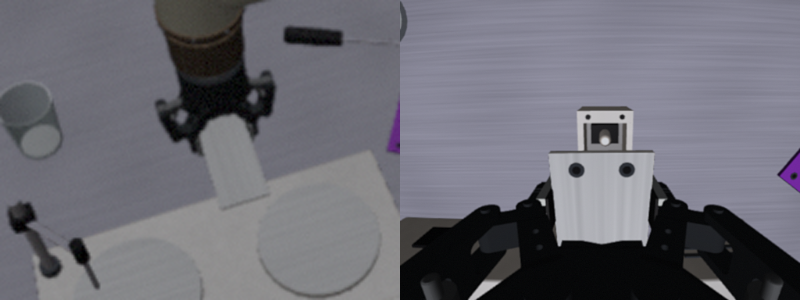

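The scene crop shows the cover almost level with its tip on the housing top at (240,205). The wrist crop shows the hole end at (550–652, 152) in line with the box behind it.

```bash
python3 - <<'E'
from h import *
import pickle
from scipy.optimize import brentq
st=pickle.load(open('w6.pkl','rb'));c=cam('wrist',st);im=cv2.imread('pics/w6.png');Rm=R.from_quat(st['ee_rot']).as_matrix()
G=cv2.GaussianBlur(im,(3,3),0).astype(float); V=G[:,:,0]-G[:,:,2]; Y=G.mean(2)
def edge(l,lo,hi,s):
    d=s*np.diff(l[lo:hi]);i=int(np.argmax(d));a,b,e=d[max(i-1,0)],d[i],d[min(i+1,len(d)-1)];q=a-2*b+e
    return lo+i+.5+(.5*(a-e)/q if q else 0)
rows=np.arange(200,240,2); rows=np.r_[rows]
L=np.array([edge(V[r],180,215,-1) for r in rows]);Rr=np.array([edge(V[r],305,335,1) for r in rows])
print(L.round(1),Rr.round(1))
def fit(r,x):
    m=np.ones(len(r),bool)
    for _ in range(4): k=np.polyfit(r[m],x[m],1);m=np.abs(np.polyval(k,r)-x)<.8
    return k,m.sum()
kl,nl=fit(rows,L);kr,nr=fit(rows,Rr);print(nl,nr)
P=[]
for r in (197,237):
    p=[(np.polyval(kl,r),r),(np.polyval(kr,r),r)]
    z=brentq(lambda z:np.linalg.norm(np.diff(onz(c,p,z),axis=0))-58,0,180);m=onz(c,p,z);P.append(m.mean(0));print(m.round(1).tolist())
d=P[1]-P[0];print('slope',np.degrees(np.arctan2(d[2],d[0])))
print([edge(Y[:,k],185,205,1) for k in range(200,320,20)])
E
```

```text
[189.5 189.  189.7 190.  190.4 190.5 190.  191.4 190.5 191.5 191.5 190.7
 191.2 190.3 189.  188.3 187.  180.  184.3 180. ] [325.7 325.7 325.4 325.  324.8 325.2 324.8 324.7 324.4 324.  324.  323.9
 324.6 325.3 326.3 327.7 328.7 310.3 311.3 308.5]
4 12
[[564.8, -185.4, 111.0], [565.5, -127.4, 111.0]]
[[580.5, -187.6, 117.8], [581.2, -129.6, 117.8]]
slope 23.46460780976502
[np.float64(195.7594936708861), np.float64(195.4189189189189), np.float64(195.27142857142857), np.float64(195.20987654320987), np.float64(195.10714285714286), np.float64(195.05405405405406)]
```

```bash
python3 - <<'E'
from h import *
import pickle
from scipy.optimize import brentq
st=pickle.load(open('w6.pkl','rb'));c=cam('wrist',st);Rm=R.from_quat(st['ee_rot']).as_matrix()
for w0,w1 in ((136.4,132.8),(136,133),(136.8,132.4)):
  P=[]
  for r,w in ((199,w0),(223,w1)):
    p=[(257.5-w/2,r),(257.5+w/2,r)]
    z=brentq(lambda z:np.linalg.norm(np.diff(onz(c,p,z),axis=0))-58,0,180);P.append(onz(c,p,z).mean(0))
  d=P[1]-P[0];print('slope',np.degrees(np.arctan2(d[2],d[0])),P[0].round(1),((P[0]-st['position'])@Rm).round(1))
# expected widths on flat upper face vs tilt, given end position
for th in (-3,0,3,6,9):
    e=np.array([565,-156.5,108.]);u=np.array([np.cos(np.radians(th)),0,-np.sin(np.radians(th))])
    q=[proj(c,[e+u*s+[0,-29,0],e+u*s+[0,29,0]]) for s in (0,15,30)]
    print(th,[(np.linalg.norm(a[0]-a[1]).round(1),a[0,1].round(1)) for a in q])
# holes
g=cv2.cvtColor(cv2.imread('pics/w6.png'),cv2.COLOR_BGR2GRAY)[205:232,195:320]
n,_,s,ce=cv2.connectedComponentsWithStats((g<90).astype('uint8'));print(s[1:].tolist(),(ce[1:]+[195,205]).round(1).tolist())
E
```

```text
slope -0.9676281012617881 [ 565.3 -157.1  113.4] [ 31.2  -1.6 -30.5]
slope 1.6370587263555547 [ 565.4 -157.1  113.1] [ 31.1  -1.6 -30.2]
slope -4.317093827500033 [ 565.2 -157.1  113.7] [ 31.3  -1.6 -30.8]
-3 [(np.float64(130.7), np.float64(195.6)), (np.float64(127.2), np.float64(227.5)), (np.float64(123.8), np.float64(257.8))]
0 [(np.float64(130.7), np.float64(195.6)), (np.float64(126.4), np.float64(226.9)), (np.float64(122.3), np.float64(256.2))]
3 [(np.float64(130.7), np.float64(195.6)), (np.float64(125.7), np.float64(226.2)), (np.float64(121.0), np.float64(254.5))]
6 [(np.float64(130.7), np.float64(195.6)), (np.float64(125.0), np.float64(225.4)), (np.float64(119.6), np.float64(252.7))]
9 [(np.float64(130.7), np.float64(195.6)), (np.float64(124.3), np.float64(224.6)), (np.float64(118.4), np.float64(250.8))]
[[86, 3, 19, 18, 278], [21, 4, 20, 18, 281]] [[289.9, 216.7], [225.4, 217.4]]
```

```bash
python3 - <<'E'
from h import *
import pickle
st=pickle.load(open('w6.pkl','rb'));c=cam('wrist',st);im=cv2.imread('pics/w6.png');Rm=R.from_quat(st['ee_rot']).as_matrix()
G=cv2.GaussianBlur(im,(3,3),0).astype(float);V=G[:,:,0]-G[:,:,2];Y=G.mean(2)
def edge(l,lo,hi,s):
    d=s*np.diff(l[lo:hi]);i=int(np.argmax(d));a,b,e=d[max(i-1,0)],d[i],d[min(i+1,len(d)-1)];q=a-2*b+e
    return lo+i+.5+(.5*(a-e)/q if q else 0)
r=np.arange(146,190,4)
L=np.array([(edge(V[k],218,240,-1),k) for k in r]);Q=np.array([(edge(V[k],288,308,1),k) for k in r])
a,b=onz(c,L,50),onz(c,Q,50)
print(L[:,0].round(1),Q[:,0].round(1));print(a[:,1].round(1),b[:,1].round(1),'mid',(np.median(a[:,1])+np.median(b[:,1]))/2,a[[0,-1],0])
F=[(k,edge(Y[:,k],130,146,1)) for k in range(235,294,8)];print('front',onz(c,F,50)[:,0].round(1))
# cover end
rr=np.arange(200,222,2)
for z in (113,): 
  A=onz(c,[(edge(V[k],180,215,-1),k) for k in rr],z);B=onz(c,[(edge(V[k],305,335,1),k) for k in rr],z);print('cover mid',np.median(A[:,1]),np.median(B[:,1]))
  e=onz(c,[(210,195.6),(305,195.1)],z);print('end',e.round(1).tolist())
E
```

```text
[225.8 226.  226.  226.4 226.3 226.6 226.5 226.8 226.8 227.4 227. ] [298.2 298.2 298.2 298.  298.  297.8 297.6 297.4 297.5 297.  297.2]
[-177.1 -177.1 -177.2 -177.  -177.2 -177.1 -177.3 -177.2 -177.4 -177.
 -177.4] [-131.2 -131.1 -131.1 -131.2 -131.1 -131.2 -131.2 -131.3 -131.2 -131.4
 -131.2] mid -154.17858623624107 [549.57006112 575.75578111]
front [546.8 546.8 546.8 546.9 546.9 547.  547.1 547.1]
cover mid -186.11103072321237 -128.05205762392856
end [[563.6, -177.2, 113.0], [563.9, -136.9, 113.0]]
```

drive_tool --pt "1 0 0 -15 0" --pt "1 15 0 -25 0" --pt "1 45 0 -25 0" --pt "1 80 0 -25 0" --pt "1 80 0 -25 0" --pt "1 80 0 -25 0" --pt "1 80 0 -25 0" --pt "1 80 0 -25 0"

```text
clock: 10.6
position: [517.0, -154.6, 106.3]
ee_rot: [0.007, 1.0, -0.0, 0.0]
contact_force: [0.4, -0.4, -1.4]
gripper_width: 56.6
grasp_force: 63.7
```

```bash
python3 - <<'E'
from h import *
st=arm.read_state();w=arm.get_image('wrist');s=arm.get_image('scene');t=arm.get_image('top')
for n,i in (('w',w),('s',s),('t',t)): cv2.imwrite(f'pics/{n}7.png',i)
print(st['clock'],st['position'],st['ee_rot'],st['contact_force'])
st=arm.read_state();print(st['position'])
cv2.imwrite('pics/c7.png',np.hstack([cv2.resize(s[160:310,80:280],(400,300),interpolation=2),cv2.resize(t[90:240,230:430],(400,300),interpolation=2)]))
E
```

```text
10.6 [ 517.04407011 -154.5878972   106.26326957] [ 6.65841833e-03  9.99977757e-01 -2.90822977e-05  3.88284931e-04] [ 0.39225118 -0.4098769  -1.3555456 ]
[ 516.49896091 -154.58720973  106.06639526]
```

drive_tool --pt "1 0 3.2 30 0" --pt "1 0 3.2 55 0" --pt "1 0 3.2 65 0" --pt "1 0 3.2 70 0" --pt "1 0 3.2 70 0" --pt "1 0 3.2 70 0"

```text
clock: 11.35
position: [517.0, -151.6, 37.5]
ee_rot: [0.007, 1.0, -0.0, 0.001]
contact_force: [-0.7, 0.2, 1.5]
gripper_width: 56.5
grasp_force: 64.0
```

```bash
python3 - <<'E'
from h import *
st=arm.read_state();w=arm.get_image('wrist');s=arm.get_image('scene')
for n,i in (('w',w),('s',s)): cv2.imwrite(f'pics/{n}8.png',i)
print(st['clock'],st['position'],st['ee_rot'],st['contact_force'])
cv2.imwrite('pics/c8.png',np.hstack([cv2.resize(s[190:265,130:230],(400,300),interpolation=2),cv2.resize(w,(400,300))]))
E
```

```text
11.35 [ 516.9913602  -151.58158652   37.53018164] [ 6.58724949e-03  9.99977583e-01 -1.42381844e-04  1.19192793e-03] [-0.71488439  0.15356682  1.5155796 ]
```

View pics/c8.png

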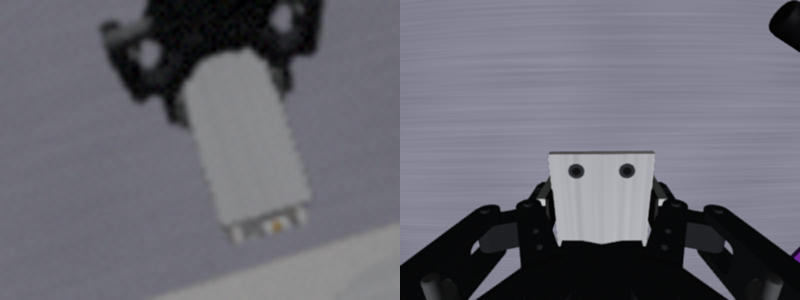

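The scene crop shows the tip at (225–305, 205–225) over the box, just short of the flap and centred on it. The wrist crop shows the hold is unchanged.

drive_tool --pt "1 0 0 1 0" --pt "1 0 0 2 0" --pt "1 0 0 3 0" --pt "1 0 0 3 0" --pt "1 0 0 3 0"

```text
clock: 11.95
position: [516.6, -151.5, 33.8]
ee_rot: [0.007, 1.0, -0.0, 0.001]
contact_force: [-1.7, -0.4, 4.9]
gripper_width: 56.3
grasp_force: 64.0
```

drive_tool --pt "1 -4 0 0 0" --pt "1 -9 0 0 0" --pt "1 -14 0 0 0" --pt "1 -19 0 0 0" --pt "1 -24 0 0 0" --pt "1 -24 0 0 0"

```text
clock: 12.55
position: [540.0, -151.8, 33.5]
ee_rot: [0.007, 1.0, -0.0, -0.0]
contact_force: [-2.1, 0.4, 4.8]
gripper_width: 56.5
grasp_force: 64.1
```

```bash
python3 - <<'E'
from h import *
st=arm.read_state();s=arm.get_image('scene');cv2.imwrite('pics/s9.png',s)
s0=cv2.imread('pics/scene0.png')
print(st['clock'],st['position'],st['contact_force'])
f=lambda i:cv2.resize(i[200:260,150:230],(400,300),interpolation=2)
cv2.imwrite('pics/c9.png',np.hstack([f(s),f(s0)]))
E
```

```text
12.55 [ 540.03016983 -151.82261588   33.53384069] [-2.10343516  0.37367641  4.8305036 ]
```

View pics/c9.png

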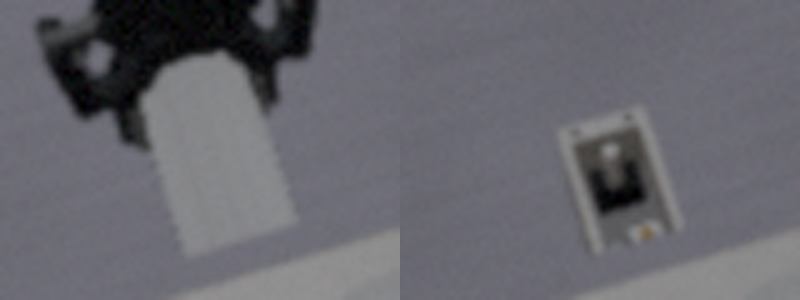

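The picture shows the cover's leading edge at (185–297, 257–220), right at the line where the flap begins to hide the box in the earlier view. Contact forces are low, so I'll continue by force and numbers.

drive_tool --pt "1 -4 0 0 0" --pt "1 -8 0 0 0" --pt "1 -12 0 0 0" --pt "1 -16 0 0 0" --pt "1 -20 0 0 0" --pt "1 -24 0 0 0" --pt "1 -24 0 0 0"

```text
clock: 13.3
position: [564.7, -152.1, 33.3]
ee_rot: [0.007, 1.0, -0.0, 0.0]
contact_force: [-1.5, -0.5, 3.8]
gripper_width: 56.5
grasp_force: 64.0
```

```bash
python3 - <<'E'
from h import *
st=arm.read_state();s=arm.get_image('scene');cv2.imwrite('pics/s10.png',s)
print(st['clock'],st['position'],st['contact_force'],st['wrist_torque'])
a=cv2.imread('pics/s9.png')
# cover (bright, neutral) vs bluish flap mask
for i in (cv2.imread('pics/s8.png'),a,s):
    g=cv2.GaussianBlur(i,(3,3),0).astype(int);m=((g[:,:,0]-g[:,:,2])<6)&(g.mean(2)>120)
    sub=m[200:262,150:230];
    print([''.join('#' if v else '.' for v in r) for r in sub[30:62:3,20:70]])
E
```

```text
13.3 [ 564.69774611 -152.09270081   33.313618  ] [-1.52634258 -0.46665447  3.7924187 ] [-0.05642595  0.07996671  0.00295287]
['...........#######################................', '............########################..............', '.............########################.............', '.............#########################............', '...............#############.......#..............', '...............####...........##...#..............', '...................#............................##', '......................................############', '............................######################', '...................###############################', '..........########################################']
['...........########################...............', '............#######################...............', '............#########################.............', '.............#########################............', '..............#########################...........', '................###################...............', '................##########.......................#', '.......................................###########', '............................######################', '...................###############################', '..........########################################']
['............######################................', '............########################..............', '.............########################.............', '.............#########################............', '..............#########################...........', '...............######################.............', '................##########.......................#', '.......................................###########', '............................######################', '...................###############################', '.........#########################################']
```

The visible end stayed at the flap line while the cover advanced 24 mm, so it is going under the flap.

drive_tool --pt "1 -2 0 0 0" --pt "1 -4 0 0 0" --pt "1 -6 0 0 0" --pt "1 -7 0 0 0" --pt "1 -7 0 0 0"

```text
clock: 13.85
position: [571.3, -152.2, 33.3]
ee_rot: [0.007, 1.0, -0.0, 0.0]
contact_force: [-2.7, -0.1, 4.6]
gripper_width: 56.7
grasp_force: 64.0
```

drive_tool --pt "1 -1 0 0 0" --pt "1 -2 0 0 0" --pt "1 -3 0 0 0" --pt "1 -3 0 0 0"

```text
clock: 14.25
position: [574.2, -152.2, 33.3]
ee_rot: [0.007, 1.0, -0.0, 0.0]
contact_force: [-2.6, 0.0, 4.3]
gripper_width: 56.5
grasp_force: 64.0
```

drive_tool --pt "1 -1 0 0 0" --pt "1 -2 0 0 0" --pt "1 -3 0 0 0" --pt "1 -3 0 0 0"

```text
clock: 14.65
position: [575.3, -152.2, 32.8]
ee_rot: [0.007, 1.0, 0.0, -0.002]
contact_force: [-5.2, 0.1, 5.4]
gripper_width: 56.2
grasp_force: 64.0
```

Wall contact: the advance stopped and the force rose. Now I'll press down.

drive_tool --pt "1 0.5 0 1.5 0" --pt "1 1 0 3 0" --pt "1 1 0 4.5 0" --pt "1 1 0 6 0" --pt "1 1 0 7.5 0" --pt "1 1 0 7.5 0" --pt "1 1 0 7.5 0"

```text
clock: 15.35
position: [575.5, -152.2, 26.6]
ee_rot: [0.007, 1.0, -0.0, -0.0]
contact_force: [-6.7, 0.8, 9.6]
gripper_width: 56.5
grasp_force: 64.5
```

drive_tool --pt "1 0 0 1 0" --pt "1 0 0 2 0" --pt "1 0 0 3 0" --pt "1 0 0 3 0" --pt "1 0 0 3 0"

```text
clock: 15.85
position: [575.6, -152.2, 25.5]
ee_rot: [0.006, 1.0, -0.0, -0.0]
contact_force: [-9.9, 2.6, 19.7]
gripper_width: 56.5
grasp_force: 65.1
```

drive_tool --pt "1 0 0 1 0" --pt "1 0 0 2 0" --pt "1 0 0 2 0" --pt "1 0 0 2 0"

```text
clock: 16.25
position: [575.6, -152.2, 25.4]
ee_rot: [0.006, 1.0, -0.0, -0.0]
contact_force: [-13.8, 2.9, 29.7]
gripper_width: 57.0
grasp_force: 65.8
```

```bash
python3 - <<'E'
from h import *
st=arm.read_state();im=arm.get_image('wrist');s=arm.get_image('scene');cv2.imwrite('pics/w11.png',im);cv2.imwrite('pics/s11.png',s)
print(st['clock'],st['position'],st['contact_force'],st['wrist_torque'])
c=cam('wrist',st)
G=cv2.GaussianBlur(im,(3,3),0).astype(float);V=G[:,:,0]-G[:,:,2];Y=G.mean(2)
np.set_printoptions(linewidth=200,suppress=True)
def edge(l,lo,hi,s):
    d=s*np.diff(l[lo:hi]);i=int(np.argmax(d));a,b,e=d[max(i-1,0)],d[i],d[min(i+1,len(d)-1)];q=a-2*b+e
    return lo+i+.5+(.5*(a-e)/q if q else 0)
rr=np.arange(202,222,2)
A=np.array([(edge(V[k],180,215,-1),k) for k in rr]);B=np.array([(edge(V[k],305,335,1),k) for k in rr]);print(A[:,0].round(1),B[:,0].round(1))
for z in (55,): 
    a,b=onz(c,A,z),onz(c,B,z);print('cover edges at z55',np.median(a,0),np.median(b,0),'width',np.median(b[:,1]-a[:,1]),(b-a)[[0,-1],1],'yaw',[np.degrees(np.polyfit(q[:,0],q[:,1],1)[0]) for q in (a,b)])
print('end col',Y[185:206,258].round(0));print(proj(c,[[540.9,-154,55],[540.9,-154,50],[546.9,-154,50]]))
E
```

```text
16.25 [ 575.62507596 -152.24373712   25.38228035] [-13.75557098   2.92023521  29.74464898] [1.39554917 3.10258117 0.07548049]
[191.2 191.3 191.5 190.8 192.  192.  192.  192.  192.  192.6] [324.5 324.7 324.4 323.8 324.  324.  324.  323.8 324.  323.5]
cover edges at z55 [ 549.753045   -181.95571049   55.        ] [ 550.42375973 -124.61644128   55.        ] width 57.393640532623756 [57.27564079 57.33593465] yaw [np.float64(-0.6817607011868797), np.float64(0.3228206785389972)]
end col [ 66.  66.  66.  65.  63.  61.  71. 104. 145. 168. 172. 171. 171. 171. 171. 171. 171. 171. 171. 171. 171.]
[[255.98445268 190.60348967]
 [256.07774207 187.60168867]
 [256.26514978 200.5826533 ]]
```

```bash
python3 -c "
from bench import arm
print(arm.job_done())"
```

```text
the job is handed in; nothing more can be done
None
```

I handed the job in at about 16 s with the cover under the flap, its tip against the wall, and the gripper holding it flat on the box rim at about 30 N. Camera and force readings agreed with this, but I had no direct reading of the plunger or the flap angle, and the hand-in gave no verdict.

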